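Put three printing blocks away in the divided tote behind their spring catches

TASK

Put the three loose printing blocks away in the divided wooden tote: set the small plain block and the square carved block, which lie on the table this side of the tote, in front of the compartment that each fits, and push these two and the long strip block in from the front until each stands home at the back of its compartment with the steel spring leaf snapped out behind it. Push by feel without ramming them, and leave the scissors, pencil, tape and knobbed block alone.

Things in the scene. Friction and masses are not known exactly. Their poses are not given: they have to be found in the camera images.
- tote: Divided wooden tote, fixed to the table, 188 (x) x 284 (y) x 52 mm. Origin: centre of its underside; x points in through the open front, y to its left, z up. Base 6 mm thick, a bare apron from x=-94 to the rounded divider noses at x=-20; dividers 12 mm thick, 40 mm tall on the base; cover board over x=31 to 94, underside at z=46: blocks go in only from the front, and there is no room for fingers beside them.
- home_tiny (a point): Where the underside centre of the small block belongs: left compartment, tote (30, 105, 6) mm. Compartment 49.5 mm wide, firm back stop at tote x=44; the block's rear face then stands at x=16.
- home_square (a point): Where the underside centre of the square block belongs: middle compartment, tote (48, 36.5, 6) mm. Compartment 63.5 mm wide, firm back stop at tote x=80.5; the block's rear face then stands at x=16. The block goes in only with its 60 mm side across.
- home_strip (a point): Where the underside centre of the strip block belongs: right compartment, tote (31, -68.5, 6) mm. Compartment 122.5 mm wide, firm back stop at tote x=46; the block's rear face then stands at x=16.
- catch_tiny (a joint): Steel leaf on the left wall in the mouth of the left compartment, 30 mm long, 24 mm tall, hinged at its front end (tote x=-16), its free rear end at tote x=13 standing 8 mm into the compartment. 0 rad = out; a block pushed in presses it aside (up to 0.32 rad, 1 to 1.5 N at its end) and it snaps back to 0 behind the block, only once that is within 2 mm of the stop.
- catch_square (a joint): The same leaf on the left wall of the middle compartment. The drag of a leaf and of the walls (friction about 0.6) can cock and bind a block: it goes in with a few newtons when square, stops dead when bound; then push on another spot or set it anew.
- catch_strip (a joint): The same leaf on the left wall of the right compartment, 0 rad = out behind the block or compartment empty.
- tiny_block: Small plain brown wooden block, 46 (x) x 28 (y) x 34 mm, 24 to 45 g, loose on the table between robot and tote. Origin: centre of its underside. It goes in with its 46 mm side across the compartment, either way round, y along the tote's x.
- square_block: Square brown wooden block, carved pale face up, 60 (x) x 65 (y) x 34 mm, 60 to 125 g, loose on the table between robot and tote. Origin: centre of its underside. It goes in with y along the tote's x, either way round.
- strip_block: Long brown wooden block, carved white face up, 30 (x) x 119 (y) x 36 mm, 60 to 125 g, standing on the apron with its long side across, its nose at or just in the mouth of the right compartment. Origin: centre of its underside; x along the push. Wide and shallow: it cocks and binds unless pushed squarely, best near both ends at once or by turns.
- knob_block: Bystander: brown printing block with a turned knob, 68 x 48 x 64 mm, beside the tote's left end. Origin under its centre.
- scissors: Bystander: black-handled scissors, 96 x 188 x 11 mm, lying at the left. Origin under the centre.
- pencil: Bystander: red pencil, 147 mm long, 8 mm thick, lying at the left. Origin under the centre.
- tape_roll: Bystander: roll of masking tape, 92 mm across, 24 mm high, near the table's corner by the robot. Origin under its centre.

How it is judged:
By the outcome, as a careful person would: the job done as asked, in the order asked, and still so for the second after the job is handed in, with the robot touching nothing.
It also fails if it takes over 70 s, if anything falls off the work surface, if the arm or the gripper's body presses on something with over 40 N, if the wrist force passes 120 N, or if a joint passes its speed limit or range.

ROBOT

A 6-joint arm with a two-finger parallel gripper is mounted at the origin on a cart in front of the work surface, level with it; the furniture and walls round the work are solid. World frame = base frame: x ahead of the robot, y to its left, z up, the work surface at z = 0. Lengths are in mm, angles in rad, forces in N, time in s.
With the tool pointing down it reaches from about 300 to 850 mm from the base axis. Payload 5.4 kg.
Tool frame: the origin (TCP) lies midway between the tips of the shut fingers; the grasp point (between the pads) lies 19 mm behind it; z points along the fingers, y is the line along which they close (so a half turn about z gives the same grasp; the last joint's range is limited). The gripper opens to 85 mm and grips with 20 to 120 N. Pads are 22 mm wide; open, the fingers measure 114 mm over their backs; the gripper's body (76 mm by 85 mm) begins 54 mm behind the grasp point. The pads swing forward as they close: fully open they stand 13 mm farther back than shut.
Start: joints at [-1.49, 0.158, 1.597, -0, 1.386, -0.21], TCP at [164.84, -550.848, 196.599] pointing down, gripper open.
Joint ranges: [-2.91, 2.91], [-0.94, 2.29], [0.18, 2.7], [-1.29, 4.43], [0.17, 2.64], [-3, 3]. Speed limits (rad/s): [2.57, 2.57, 3.14, 3.14, 3.14, 3.14].

INTERFACE

Orientations are given as a rotation vector (axis times angle).
In Python, from workcell import sensors, grab_frame, workorder gives the robot as it stands. The module is installed in compiled form; this text tells all that it offers.
- The arm moves only by the shell command python3 -m inch 'ROWS' [OPENING] [FORCE]. ROWS is JSON, a list of rows, each an object with "delta_pos": the shift along the tool's x, y, z each as a share of 0.15 m, from -1 to 1, a list of three; "twist": the turn about the tool's z as a share of 30 degrees, from -1 to 1. In form: [{"delta_pos": [dx, dy, dz], "twist": twist}, ...]. A call has 1 to 12 rows; each row is the pose to reach, as a shift and turn from the pose commanded when the call began, along the tool's axes at that moment; what a row does not reach only later rows make up. A row lasts 1/8 s, in which the tool goes at most 62.5 mm and 10.7 degrees, less where a joint would pass 70% of its speed; a pose out of reach is approached as far as the arm can. A call with a number of a shift or a turn outside -1 to 1 is refused whole. A call with a gripper value outside its range is refused whole. OPENING is the opening, from 0 (shut) to 1 (fully open), set as the call begins (- or left out, the last holds). The fingers move at their own pace and stop on an object; FORCE is the grip in N (left out, the last holds). Time passes only in rows, so rows that repeat a pose let the fingers close. It gives the time, the measured TCP pose, the force, the opening and the grip force at its end, in the units of the state.
- sensors.get_state(): the state, without advancing time (a new reading comes with each control period).
- grab_frame(name): name is "scene" or "top" or "wrist"; returns a dict with "image" (480x640x3 uint8, blue, green, red), "mtx" (3x3 intrinsics, pixels), "D" ([k1, k2, p1, p2, k3] as OpenCV has them; the pictures are not rectified), "R" (3x3) and "t" (3): a world point X has camera coordinates R X + t; the wrist camera has in their place "hand_eye" (4x4, takes a point from camera to tool coordinates, whose origin is the TCP and whose axes are the flange's). Camera axes: x right, y down, z forward; pixel columns grow to the right and rows downward; lengths in mm; the calibration is good to about 2 mm. A picture is of the moment at which its call begins: read the wrist's pose just before it. There is no depth.
- workorder.hand_in(): hands the job in; it is judged then, once.
The state is a dict: "time": time; "joint_pos": joint angles; "joint_velocities": joint speeds; "joint_efforts": joint torques, N m; "position": TCP position; "ee_rot": TCP orientation; "force": force on the tool from outside, world axes, zero at the start; "ft_torque": the same for the moment, N m; "finger_gap": opening from 0.0 (shut) to 1.0 (fully open); "grip_force": force on a finger pad.
Only numpy, scipy, OpenCV 4.12 (cv2) and the standard library are available. Lean on these libraries where they do the work, as an engineer would, in place of code of your own. Each camera call takes 0.05 s, during which the arm holds its last target. There are 200 camera calls.

## Working session

There is one attempt and no reset: what is moved stays moved. The work goes in short steps, Python scripts to look and compute and a shell command to move; the robot and the scene stay as the last step left them, time stands still between calls to the robot, and variables do not carry over. Pictures are saved under pics/ and viewed, at most 10 in all, crops included, and the job is handed in when it is done.

```bash
mkdir -p pics; cat > h.py <<'E'
import numpy as np, cv2
from workcell import sensors, grab_frame, workorder
def ray(f,uv):
    p=cv2.undistortPoints(np.array(uv,float).reshape(-1,1,2),np.array(f["mtx"]),np.array(f["D"])).reshape(-1,2)
    d=np.c_[p,np.ones(len(p))]; R=np.array(f["R"]);t=np.array(f["t"]).ravel()
    return -R.T@t,(d@R)
def onz(f,uv,z):
    o,d=ray(f,uv); return (o+d*((z-o[2])/d[:,2])[:,None])
def proj(f,X):
    return cv2.projectPoints(np.array(X,float).reshape(-1,1,3),cv2.Rodrigues(np.array(f["R"]))[0],np.array(f["t"],float).reshape(3,1),np.array(f["mtx"]),np.array(f["D"]))[0].reshape(-1,2)
E
python3 - <<'E'
from h import *
import pickle
s=sensors.get_state();print(s)
for n in("top","scene"):
    f=grab_frame(n);cv2.imwrite(f"pics/{n}0.png",f["image"]);pickle.dump(f,open(n+"0.pkl","wb"))
    print(n,-np.array(f["R"]).T@np.array(f["t"]).ravel())
E
```

```text
{'time': 0.0, 'joint_pos': array([-1.49010448e+00,  1.59021402e-01,  1.59825065e+00, -1.12094535e-05,
        1.38619634e+00, -2.10113117e-01]), 'joint_velocities': array([ 4.19303775e-05, -2.14416751e-04, -4.69337178e-04, -1.60328105e-03,
       -8.41383626e-04,  8.28618874e-04]), 'joint_efforts': array([-2.03903088e-03, -3.96001232e+01, -3.31435704e+01, -4.28809599e-04,
        8.31356621e-03,  9.61091388e-06]), 'position': array([ 164.77973435, -550.18545918,  195.62326858]), 'ee_rot': array([-3.10658829e+00, -4.54919383e-01, -1.73157749e-04]), 'force': array([-0.43897673, -0.14067535,  0.82057819]), 'ft_torque': array([-0.0342976 , -0.0330587 ,  0.05437732]), 'grip_force': 0.0, 'finger_gap': 1.0037903432341158}
top [345.65544943 281.30847533 915.89645642]
scene [-37.6434587  816.57616258 425.47521956]
```

View pics/top0.png

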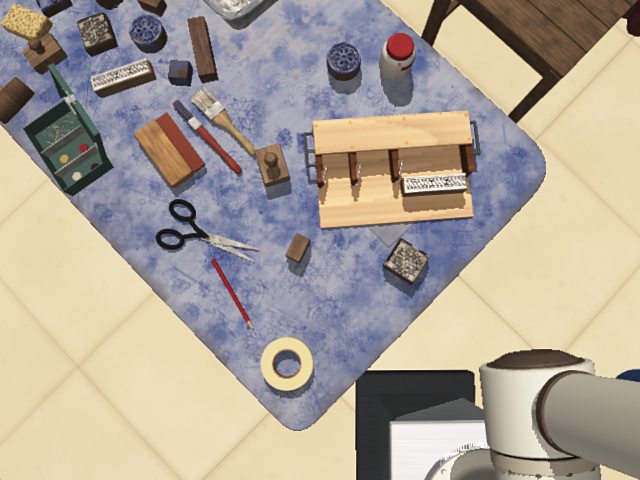

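View pics/scene0.png

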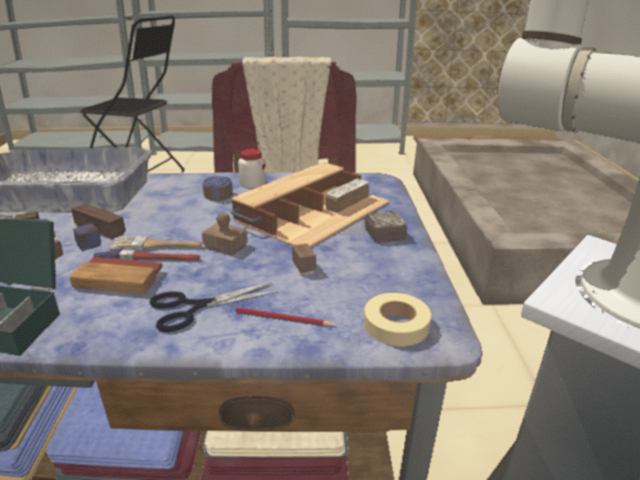

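The top view shows the tote at columns 312–475 and rows 112–228, with its open front towards the bottom. The strip block is on the apron at about (435,184), the tiny block at (298,248) and the square block at (406,261). The scene view agrees. Next I'll zoom in and convert pixels to positions.

```bash
python3 - <<'E'
from h import *
import pickle
f=pickle.load(open("top0.pkl","rb"));im=f["image"]
c=im[100:300,275:495];cv2.imwrite("pics/crop1.png",cv2.resize(c,None,fx=3,fy=3,interpolation=cv2.INTER_CUBIC))
hsv=cv2.cvtColor(im,cv2.COLOR_BGR2HSV)
print(onz(f,[[320,240],[320,140],[420,240]],0).round(0))
print(hsv[248,298],hsv[261,406],hsv[200,350],hsv[250,350])
# not-blue table masks
m=((hsv[...,0]<40)&(hsv[...,1]>40)).astype(np.uint8)*255
wood=((hsv[...,0]<30)&(hsv[...,1]>50)&(hsv[...,2]>170)).astype(np.uint8)*255
for nm,mm in(("m",m),("wood",wood)):
    for k in cv2.findContours(mm,0,2)[0]:
        if 150<cv2.contourArea(k)<30000:
            r=cv2.minAreaRect(k)
            if 270<r[0][0]<490 and 90<r[0][1]<300: print(nm,cv2.contourArea(k),cv2.approxPolyDP(k,3,True).reshape(-1,2).tolist())
E
```

```text
[[479. 284.   0.]
 [670. 284.   0.]
 [479. 100.   0.]]
[ 14 108 120] [ 17  41 205] [ 20  84 247] [122  21 181]
m 1088.0 [[400, 239], [383, 265], [412, 283], [428, 256]]
m 371.5 [[296, 234], [286, 255], [299, 262], [309, 240]]
m 16461.5 [[468, 111], [313, 121], [320, 226], [472, 216], [467, 175], [474, 170]]
wood 4009.0 [[319, 200], [321, 227], [473, 215], [470, 194], [465, 192], [462, 209], [405, 211], [400, 190], [396, 199], [393, 196], [390, 175], [385, 173], [361, 176], [356, 201], [348, 177], [328, 178], [324, 203]]
wood 174.5 [[461, 169], [401, 175], [456, 173]]
wood 5000.5 [[468, 112], [313, 121], [315, 152], [471, 142]]
```

View pics/crop1.png

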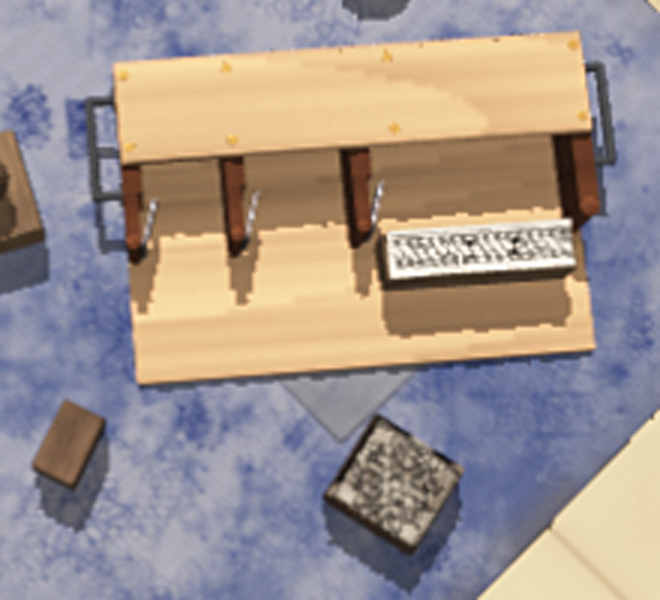

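The crop is sharp. Block top corners in crop pixels are tiny (67,400),(105,422),(72,488),(33,466) and square (379,416),(325,493),(410,552),(463,467). The apron front corners are (138,383) and (595,350). The three leaves show at the left walls. Now the world positions.

```bash
cat > est.py <<'E'
from h import *
import pickle
f=pickle.load(open("top0.pkl","rb"))
C=lambda a:np.array(a)/3.0+[275,100]-1/3
def info(n,a,z):
    p=onz(f,C(a),z)[:,:2]; c=p.mean(0); e=np.roll(p,-1,0)-p
    print(n,"c",c.round(1),"len",np.hypot(*e.T).round(1),"yaw",np.degrees(np.arctan2(e[:,1],e[:,0])).round(1));return p
info("tiny",[[67,400],[105,422],[72,488],[33,466]],34)
info("square",[[379,416],[325,493],[410,552],[463,467]],34)
P=[(-94,142,6),(-94,-142,6),(31,142,52),(31,-142,52),(94,142,52),(94,-142,52)]
px=[[138,383],[595,350],[121,162],[590,131],[113,62],[579,31]]
W=np.array([onz(f,C([q]),p[2])[0,:2] for p,q in zip(P,px)])
L=np.array(P)[:,:2].astype(float)
a=(L-L.mean(0))@[1,1j]; b=(W-W.mean(0))@[1,1j]
th=np.angle((b*a.conj()).sum()); R=np.array([[np.cos(th),-np.sin(th)],[np.sin(th),np.cos(th)]])
o=W.mean(0)-R@L.mean(0)
print("tote",o,np.degrees(th),"res",(W-(L@R.T+o)).round(1).tolist())
s=info("strip",[[385,231],[571,219],[574,270],[388,281]],42)
print("strip in tote",((s-o)@R).round(1).tolist())
E
python3 est.py
```

```text
tiny c [460.8 323.2] len [26.  43.5 26.3 43.8] yaw [-120.3  153.8   60.5  -26.7]
square c [438.4 132.5] len [56.1 60.2 59.5 57.6] yaw [ 144.4 -125.1  -33.1   58.2]
tote [605.82522079 150.00339423] 4.314605621801047 res [[0.5, -1.6], [-0.1, 0.4], [0.5, -1.0], [-0.5, 2.1], [-0.2, -0.8], [-0.2, 0.9]]
strip c [576.   79.5] len [112.4  31.3 111.7  30.5] yaw [ -86.  -179.2   93.6    2. ]
strip in tote [[-19.3, -12.7], [-19.9, -125.0], [-51.1, -123.1], [-49.8, -11.4]]
```

```bash
R='[{"delta_pos":[0.2,-0.28,0],"twist":0},{"delta_pos":[0.4,-0.56,0],"twist":0},{"delta_pos":[0.593,-0.836,0],"twist":0}]'
python3 -m inch '[{"delta_pos":[0.2,-0.28,0],"twist":0},{"delta_pos":[0.4,-0.56,0],"twist":0},{"delta_pos":[0.593,-0.836,0],"twist":0}]' 1 30
python3 -m inch '[{"delta_pos":[0.2,-0.28,0],"twist":0},{"delta_pos":[0.4,-0.56,0],"twist":0},{"delta_pos":[0.593,-0.836,0],"twist":0}]'
python3 -m inch '[{"delta_pos":[0.2,-0.28,0],"twist":0},{"delta_pos":[0.4,-0.56,0],"twist":0},{"delta_pos":[0.593,-0.836,0],"twist":0}]'
python3 -m inch '[{"delta_pos":[0.2,-0.28,0],"twist":0},{"delta_pos":[0.4,-0.56,0],"twist":0},{"delta_pos":[0.593,-0.836,0],"twist":0}]'
python3 -m inch '[{"delta_pos":[0.2,-0.28,0],"twist":0},{"delta_pos":[0.4,-0.56,0],"twist":0},{"delta_pos":[0.593,-0.836,0],"twist":0}]'
python3 -m inch '[{"delta_pos":[0.2,-0.28,0],"twist":-0.33},{"delta_pos":[0.4,-0.56,0],"twist":-0.66},{"delta_pos":[0.593,-0.836,0],"twist":-1},{"delta_pos":[0.593,-0.836,0],"twist":-1}]'
python3 -m inch '[{"delta_pos":[0,0,0],"twist":-0.25},{"delta_pos":[0,0,0],"twist":-0.5},{"delta_pos":[0,0,0],"twist":-0.5},{"delta_pos":[0,0,0],"twist":-0.5}]'
cat >> h.py <<'E'
def wrist():
    s=sensors.get_state(); f=grab_frame("wrist")
    T=np.eye(4);T[:3,:3]=cv2.Rodrigues(np.array(s["ee_rot"]))[0];T[:3,3]=s["position"]
    M=np.linalg.inv(T@np.array(f["hand_eye"])); f["R"]=M[:3,:3];f["t"]=M[:3,3]; f["s"]=s
    return f
def yaw(s):
    R=cv2.Rodrigues(np.array(s["ee_rot"]))[0];return np.degrees(np.arctan2(R[1,0],R[0,0]))
def go(xy,z=None,s=None):
    s=s or sensors.get_state();R=cv2.Rodrigues(np.array(s["ee_rot"]))[0]
    p=np.array(s["position"]);d=np.array([*xy,p[2] if z is None else z])-p
    print("pos",p.round(1),"yaw",yaw(s).round(2),"shift/150:",(R.T@d/150).round(3))
E
python3 - <<'E'
from h import *
import pickle
f=wrist();pickle.dump(f,open("w1.pkl","wb"));cv2.imwrite("pics/w1.png",f["image"])
print(f["s"]["position"],yaw(f["s"]),f["s"]["time"],f["s"]["force"])
print(np.array(f["hand_eye"]).round(2))
E
```

```text
time: 0.48
position: [214.4, -403.4, 196.0]
ee_rot: [-3.108, -0.454, -0.0]
force: [0.4, -0.1, 0.8]
finger_gap: 1.0
grip_force: 0.0
time: 0.85
position: [263.5, -257.8, 196.2]
ee_rot: [-3.108, -0.454, -0.0]
force: [1.2, -0.8, 0.2]
finger_gap: 1.001
grip_force: 0.0
time: 1.23
position: [312.7, -112.2, 196.4]
ee_rot: [3.109, 0.454, 0.001]
force: [1.8, -0.5, -0.2]
finger_gap: 1.0
grip_force: 0.0
time: 1.6
position: [362.0, 33.5, 196.5]
ee_rot: [3.108, 0.455, 0.001]
force: [-0.0, 0.3, -0.6]
finger_gap: 1.001
grip_force: 0.0
time: 1.98
position: [411.2, 179.2, 196.3]
ee_rot: [3.108, 0.456, -0.0]
force: [0.4, 0.8, 0.7]
finger_gap: 1.003
grip_force: 0.0
time: 2.48
position: [460.1, 325.2, 195.2]
ee_rot: [-2.882, -1.25, 0.003]
force: [-0.5, -0.3, -0.3]
finger_gap: 0.998
grip_force: 0.0
time: 2.98
position: [460.3, 322.4, 196.6]
ee_rot: [2.7, 1.606, -0.0]
force: [0.6, -0.8, -0.3]
finger_gap: 0.997
grip_force: 0.0
[460.28684151 322.4229715  196.55925286] 61.4839845127764 2.975 [ 0.57328878 -0.75401025 -0.29059039]
[[   0.     -0.96   -0.28   71.14]
 [   1.      0.     -0.      0.22]
 [   0.     -0.28    0.96 -178.44]
 [   0.      0.      0.      1.  ]]
```

View pics/w1.png

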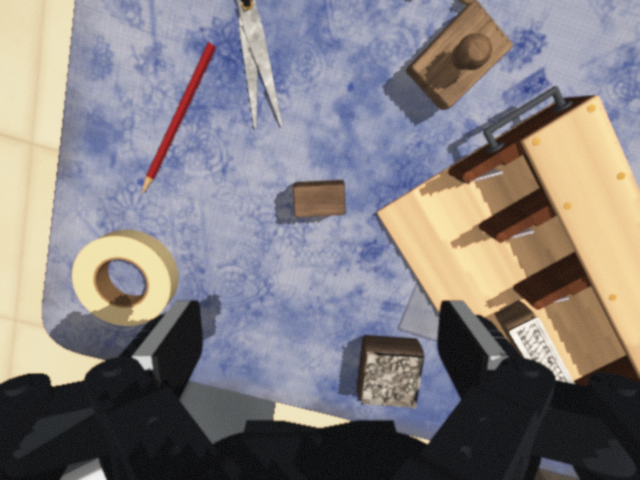

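The tiny block is at (320,198), already nearly square to the image. The square block is at (391,372) with its top face lower in the picture, and the tote's front corner is at (379,211). I'll refine these numerically.

```bash
python3 - <<'E'
from h import *
import pickle
f=pickle.load(open("w1.pkl","rb"));im=f["image"];hsv=cv2.cvtColor(im,cv2.COLOR_BGR2HSV)
m=((hsv[...,0]<30)&(hsv[...,1]>60)).astype(np.uint8)*255
m[:,:270]=0;m[:,372:]=0;m[:150]=0;m[240:]=0
k=max(cv2.findContours(m,0,2)[0],key=cv2.contourArea)
print(cv2.contourArea(k),cv2.approxPolyDP(k,4,True).reshape(-1,2).tolist(), cv2.minAreaRect(k))
# brightness profile down the columns to find top-face edge
print(im[174:224,310:330].mean((1,2)).round(0).tolist())
print(im[194:208,285:352].mean((0,2)).round(0).tolist())
E
```

```text
1589.5 [[342, 182], [296, 183], [295, 215], [343, 213]] ((318.57232666015625, 198.4464111328125), (33.80776596069336, 50.23724365234375), 87.1375961303711)
[172.0, 171.0, 170.0, 170.0, 169.0, 157.0, 127.0, 87.0, 60.0, 55.0, 61.0, 76.0, 95.0, 106.0, 106.0, 107.0, 105.0, 102.0, 99.0, 98.0, 97.0, 95.0, 94.0, 94.0, 96.0, 95.0, 95.0, 94.0, 95.0, 97.0, 101.0, 105.0, 107.0, 106.0, 108.0, 111.0, 114.0, 113.0, 110.0, 105.0, 100.0, 97.0, 99.0, 107.0, 117.0, 125.0, 133.0, 146.0, 162.0, 174.0]
[95.0, 95.0, 93.0, 92.0, 91.0, 92.0, 93.0, 89.0, 81.0, 86.0, 99.0, 105.0, 107.0, 105.0, 106.0, 105.0, 105.0, 105.0, 103.0, 102.0, 101.0, 100.0, 100.0, 99.0, 99.0, 99.0, 100.0, 99.0, 99.0, 99.0, 99.0, 99.0, 98.0, 98.0, 99.0, 98.0, 98.0, 98.0, 96.0, 97.0, 97.0, 97.0, 96.0, 97.0, 97.0, 97.0, 98.0, 97.0, 97.0, 98.0, 98.0, 98.0, 97.0, 97.0, 97.0, 96.0, 97.0, 97.0, 94.0, 97.0, 115.0, 133.0, 140.0, 141.0, 140.0, 138.0, 138.0]
```

```bash
python3 - <<'E'
from h import *
import pickle
f=pickle.load(open("w1.pkl","rb"))
p=onz(f,[[319.3,201],[295,216],[344.5,214],[294.5,187],[344,185]],34)
print(p[:,:2].round(1)); 
for a,b in((1,2),(3,4)):
  d=p[b]-p[a];print(np.hypot(*d[:2]),np.degrees(np.arctan2(d[1],d[0])))
go(p[0,:2],22)
# square: top-face corners by eye in wrist picture
q=onz(f,[[364,350],[421,353],[416,407],[360,403]],34)[:,:2];print(q.round(1),q.mean(0))
# tote: front corner left, at z=6
print(onz(f,[[379,211]],6))
import math
th=math.radians(4.31);o=np.array([605.8,150.0]);print(o+np.array([[math.cos(th),-math.sin(th)],[math.sin(th),math.cos(th)]])@[-94,142])
E
```

```text
[[460.5 324.3]
 [435.3 322.7]
 [474.4 303.5]
 [447.6 345.2]
 [485.8 326.4]]
43.51020788526448 -26.096764760842955
42.609735860007504 -26.155308228289545
pos [460.3 322.6 196.6] yaw 61.52 shift/150: [ 0.011 -0.004  1.164]
[[428.4 174.2]
 [475.6 145. ]
 [445.2  90.8]
 [397.4 121.9]] [436.65930431 132.97093145]
[[502.80134861 283.85447502   6.        ]]
[501.39413602 284.53406843]
```

```bash

python3 -m inch '[{"delta_pos":[0.01,0,0.3],"twist":-0.08},{"delta_pos":[0.01,0,0.6],"twist":-0.08},{"delta_pos":[0.01,0,0.9],"twist":-0.08}]' | grep -E "pos|force"
python3 -m inch '[{"delta_pos":[0,0,0.2],"twist":0},{"delta_pos":[0,0,0.38],"twist":0},{"delta_pos":[0,0,0.38],"twist":0}]' | grep -E "pos|force"
python3 -m inch '[{"delta_pos":[0,0,0],"twist":0},{"delta_pos":[0,0,0],"twist":0},{"delta_pos":[0,0,0],"twist":0},{"delta_pos":[0,0,0],"twist":0},{"delta_pos":[0,0,0],"twist":0},{"delta_pos":[0,0,0],"twist":0}]' 0.3 30
```

```text
position: [461.1, 324.2, 60.5]
force: [-0.3, 0.1, 0.1]
grip_force: 0.0
position: [458.9, 323.2, 2.4]
force: [-1.3, -0.6, -0.0]
grip_force: 0.0
time: 4.53
position: [461.1, 324.3, 4.6]
ee_rot: [-2.663, -1.666, 0.0]
force: [-0.6, 1.2, -0.6]
finger_gap: 0.3
grip_force: 0.0
```

```bash
python3 - <<'E'
from h import *
f=wrist();a=f["image"];b=grab_frame("top")["image"][200:300,240:440]
cv2.imwrite("pics/w2.png",np.hstack([a[120:480,120:520],cv2.resize(b,(400,200))[[*range(200)]+[0]*160]]))
E
```

```text
(no output)
```

View pics/w2.png

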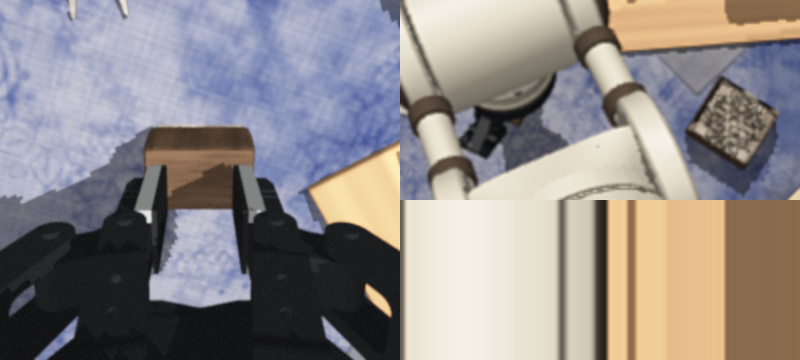

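The block is between the pads at crop (200,170), and the pads are nearly touching its sides. The opening value is evidently not linear in mm, so I'll close further.

```bash

python3 -m inch '[{"delta_pos":[0,0,0],"twist":0},{"delta_pos":[0,0,0],"twist":0},{"delta_pos":[0,0,0],"twist":0},{"delta_pos":[0,0,0],"twist":0}]' 0 30
```

```text
time: 5.12
position: [461.1, 324.3, 4.6]
ee_rot: [-2.663, -1.666, 0.0]
force: [-0.5, -0.4, -0.6]
finger_gap: -0.003
grip_force: 0.0
```

```bash
python3 - <<'E'
from h import *
f=wrist();a=f["image"];cv2.imwrite("pics/w3.png",a)
s=f["s"];p=s["position"];print(p,proj(f,[p, [p[0],p[1],34], [460.5,324.3,34],[460.5,324.3,0]]))
E
```

```text
[461.10222955 324.30354899   4.58658916] [[319.81521848 272.46924871]
 [319.71120919 299.27227287]
 [318.38936745 299.86796674]
 [318.72773075 269.49633892]]
```

View pics/w3.png

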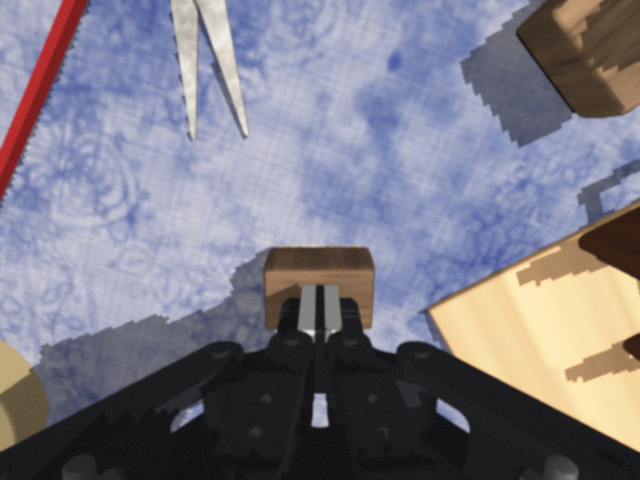

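The shut fingers appear at (320,285–330), over the block's top, and the block hasn't moved. So the real fingertips stand higher than I assumed for this TCP. I'll open and feel downwards.

```bash

python3 -m inch '[{"delta_pos":[0,0,0],"twist":0},{"delta_pos":[0,0,0],"twist":0},{"delta_pos":[0,0,0],"twist":0},{"delta_pos":[0,0,0],"twist":0},{"delta_pos":[0,0,0],"twist":0}]' 1 30
python3 -m inch '[{"delta_pos":[0,0,0.02],"twist":0},{"delta_pos":[0,0,0.03],"twist":0},{"delta_pos":[0,0,0.05],"twist":0},{"delta_pos":[0,0,0.05],"twist":0}]'
python3 - <<'E'
from h import *
f=grab_frame("scene");p=sensors.get_state()["position"];u=proj(f,[p,[460.5,324.3,0],[460.5,324.3,34]]);print(u)
x,y=u[0].astype(int);cv2.imwrite("pics/s2.png",cv2.resize(f["image"][y-90:y+60,x-100:x+100],None,fx=4,fy=4,interpolation=cv2.INTER_CUBIC));print(x-100,y-90)
E
```

```text
time: 5.8
position: [461.1, 324.3, 4.6]
ee_rot: [2.663, 1.666, 0.0]
force: [0.2, -1.1, -0.2]
finger_gap: 0.999
grip_force: 0.0
time: 6.3
position: [460.8, 324.2, -3.3]
ee_rot: [-2.663, -1.666, 0.001]
force: [0.0, -0.5, 0.5]
finger_gap: 0.997
grip_force: 0.0
[[303.89315721 269.718538  ]
 [304.03991069 268.2321274 ]
 [303.96145447 250.51212876]]
203 179
```

View pics/s2.png

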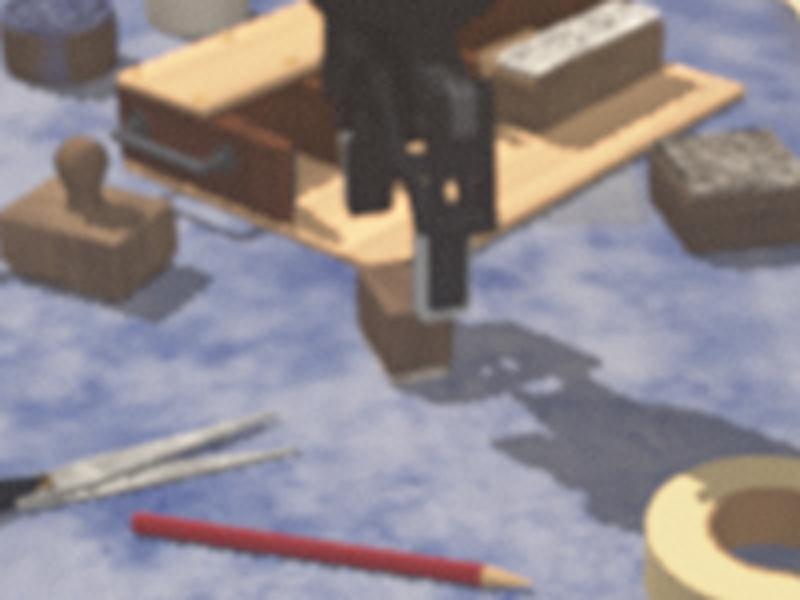

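Even with TCP z at −3, the near fingertip ends at crop (440,318), about 30 mm above the table, since the block's foot is at row 380. The tips are therefore well behind the nominal TCP, so I'll descend further in small felt steps.

```bash

python3 -m inch '[{"delta_pos":[0,0,0.03],"twist":0},{"delta_pos":[0,0,0.06],"twist":0},{"delta_pos":[0,0,0.06],"twist":0}]' | grep -E "pos|^force"
python3 -m inch '[{"delta_pos":[0,0,0.03],"twist":0},{"delta_pos":[0,0,0.06],"twist":0},{"delta_pos":[0,0,0.06],"twist":0}]'| grep -E "pos|^force"
python3 -m inch '[{"delta_pos":[0,0,0],"twist":0},{"delta_pos":[0,0,0],"twist":0},{"delta_pos":[0,0,0],"twist":0},{"delta_pos":[0,0,0],"twist":0},{"delta_pos":[0,0,0],"twist":0}]' 0.2 30
```

```text
position: [460.6, 324.1, -12.5]
force: [-0.5, -0.4, 0.1]
position: [460.6, 324.1, -21.5]
force: [-1.2, -0.1, 0.4]
time: 7.72
position: [461.5, 324.4, -20.6]
ee_rot: [2.663, 1.666, 0.001]
force: [0.6, -0.2, 2.1]
finger_gap: 0.53
grip_force: 31.6
```

Gripped: opening 0.53 is about 45 mm, at 31 N. Next I lift, carry it over the apron and turn it to the tote's yaw.

```bash

python3 -m inch '[{"delta_pos":[0,0,-0.2],"twist":0},{"delta_pos":[0,0,-0.34],"twist":0},{"delta_pos":[-0.06,0.3,-0.34],"twist":0.33},{"delta_pos":[-0.12,0.55,-0.34],"twist":0.66},{"delta_pos":[-0.164,0.775,-0.34],"twist":1},{"delta_pos":[-0.164,0.775,-0.34],"twist":1}]' - 30 | grep -E "pos|^force|gap"
python3 -m inch '[{"delta_pos":[0,0,0],"twist":0.33},{"delta_pos":[0,0,0],"twist":0.66},{"delta_pos":[0,0,0],"twist":0.985},{"delta_pos":[0,0,0],"twist":0.985},{"delta_pos":[0,0,0],"twist":0.985}]' | grep -E "pos|^force|gap"
python3 - <<'E'
from h import *
f=wrist();cv2.imwrite("pics/w4.png",f["image"]);import pickle;pickle.dump(f,open("w4.pkl","wb"))
go((554.5,251.1),-13,f["s"])
E
```

```text
position: [556.5, 249.7, 30.0]
force: [-1.1, 0.5, -0.6]
finger_gap: 0.532
position: [554.3, 251.7, 29.9]
force: [-0.4, 0.2, -0.2]
finger_gap: 0.53
pos [554.3 251.7  29.9] yaw 4.74 shift/150: [0.001 0.004 0.286]
```

View pics/w4.png

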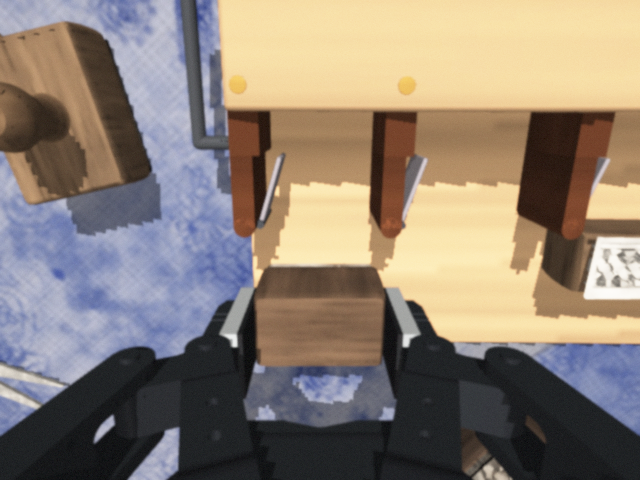

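The tool is square to the tote: the cover edge is level at row 108. Noses show at (245,228), (391,228) and (572,228). I'll use these to check the sideways alignment.

```bash
python3 - <<'E'
from h import *
import pickle
f=pickle.load(open("w4.pkl","rb"))
def tote(P,o=(606.3,149.7),th=4.4):
    t=np.radians(th);R=np.array([[np.cos(t),-np.sin(t)],[np.sin(t),np.cos(t)]]);return (np.array(P)[:,:2]-o)@R
print("noses, expect x-20, y 135.75,74.25,-1.25:",tote(onz(f,[[246,236],[391,236],[572,236]],46)).round(1).tolist())
print("cover edge z52 expect x31, y142 at left:",tote(onz(f,[[229,109],[420,108],[632,107]],52)).round(1).tolist())
print("tool",tote([f["s"]["position"]]))
E
```

```text
noses, expect x-20, y 135.75,74.25,-1.25: [[-21.4, 137.2], [-21.0, 75.6], [-20.5, -0.4]]
cover edge z52 expect x31, y142 at left: [[29.9, 140.0], [30.6, 68.8], [31.0, -9.0]]
tool [[-44.03984541 105.66803029]]
```

```bash

python3 -m inch '[{"delta_pos":[0,-0.004,0.15],"twist":0},{"delta_pos":[0,-0.004,0.25],"twist":0},{"delta_pos":[0,-0.004,0.29],"twist":0},{"delta_pos":[0,-0.004,0.29],"twist":0},{"delta_pos":[0,-0.004,0.295],"twist":0}]' | grep -E "pos|^force|gap"
python3 -m inch '[{"delta_pos":[0,0,0],"twist":0},{"delta_pos":[0,0,0],"twist":0},{"delta_pos":[0,0,0],"twist":0}]' 0.75 | grep -E "pos|^force|gap"
python3 -m inch '[{"delta_pos":[0,0,-0.2],"twist":0},{"delta_pos":[0,0,-0.55],"twist":0},{"delta_pos":[-0.22,0.19,-0.8],"twist":0},{"delta_pos":[-0.44,0.38,-0.8],"twist":-0.3},{"delta_pos":[-0.66,0.57,-0.8],"twist":-0.6},{"delta_pos":[-0.88,0.763,-0.8],"twist":-1},{"delta_pos":[-0.88,0.763,-0.8],"twist":-1}]' 1 | grep -E "pos|^force|gap"
python3 -m inch '[{"delta_pos":[0,0,0],"twist":-0.35},{"delta_pos":[0,0,0],"twist":-0.69},{"delta_pos":[0,0,0],"twist":-0.69},{"delta_pos":[0,0,0],"twist":-0.69}]' | grep -E "pos|^force|gap|time"
python3 - <<'E'
from h import *
import pickle
f=wrist();pickle.dump(f,open("w5.pkl","wb"));im=f["image"]
g=cv2.cvtColor(im,cv2.COLOR_BGR2HSV)
m=((g[...,1]<75)&(g[...,0]<35)|(g[...,2]<90)).astype(np.uint8)*255
cv2.imwrite("pics/w5.png",im)
print(proj(f,[[437,132.7,34]]),f["s"]["position"],yaw(f["s"]))
E
```

```text
position: [555.3, 252.0, -13.7]
force: [-0.5, -0.2, 0.8]
finger_gap: 0.533
position: [554.9, 251.9, -14.0]
force: [0.0, -0.4, -0.4]
finger_gap: 0.749
position: [430.1, 126.3, 105.2]
force: [-0.3, 0.8, -0.5]
finger_gap: 1.001
time: 11.52
position: [432.6, 127.7, 106.0]
force: [-0.9, 0.8, -0.4]
finger_gap: 0.997
[[321.09024837 221.610866  ]] [432.63546814 127.71281304 105.9876843 ] 55.04058393605805
```

View pics/w5.png

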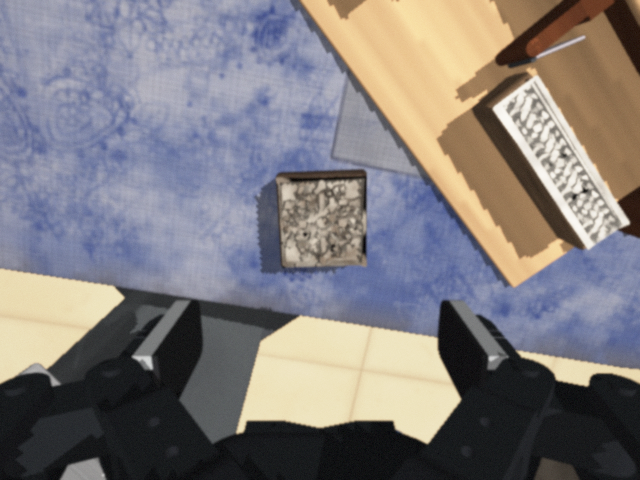

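The square block's top covers columns 279–367 and rows 177–269, with its centre at (322,223) and a tilt of about −2°. It is well placed between the fingers, so I'll descend and grip slightly behind its centre.

```bash

python3 -m inch '[{"delta_pos":[-0.016,0.011,0.3],"twist":-0.06},{"delta_pos":[-0.016,0.011,0.6],"twist":-0.06},{"delta_pos":[-0.016,0.011,0.8],"twist":-0.06},{"delta_pos":[-0.016,0.011,0.853],"twist":-0.06},{"delta_pos":[-0.016,0.011,0.853],"twist":-0.06}]' | grep -E "pos|^force|gap"
python3 -m inch '[{"delta_pos":[0,0,0],"twist":0},{"delta_pos":[0,0,0],"twist":0},{"delta_pos":[0,0,0],"twist":0},{"delta_pos":[0,0,0],"twist":0}]' 0.4 35
python3 - <<'E'
from h import *
t=np.radians(4.75);o=np.array([606.2,150.9]);R=np.array([[np.cos(t),-np.sin(t)],[np.sin(t),np.cos(t)]])
go(o+R@[-72,37.2]);
E
```

```text
position: [432.6, 124.6, -21.7]
force: [-0.3, 0.5, 0.5]
finger_gap: 0.999
time: 12.7
position: [433.9, 124.6, -20.6]
ee_rot: [2.76, 1.499, 0.004]
force: [-0.9, 0.3, 6.4]
finger_gap: 0.689
grip_force: 38.4
pos [433.9 124.6 -20.6] yaw 57.01 shift/150: [0.675 0.337 0.002]
```

```bash

python3 -m inch '[{"delta_pos":[0,0,-0.2],"twist":0},{"delta_pos":[0,0,-0.36],"twist":0},{"delta_pos":[0.2,0.1,-0.36],"twist":0.33},{"delta_pos":[0.4,0.2,-0.36],"twist":0.66},{"delta_pos":[0.6,0.3,-0.36],"twist":1},{"delta_pos":[0.675,0.337,-0.36],"twist":1},{"delta_pos":[0.675,0.337,-0.36],"twist":1}]' | grep -E "pos|^force|gap"
python3 -m inch '[{"delta_pos":[0,0,0],"twist":0.33},{"delta_pos":[0,0,0],"twist":0.66},{"delta_pos":[0,0,0],"twist":0.74},{"delta_pos":[0,0,0],"twist":0.74},{"delta_pos":[0,0,0],"twist":0.74}]' | grep -E "pos|^force|gap"
python3 - <<'E'
from h import *
import pickle
f=wrist();cv2.imwrite("pics/w6.png",f["image"]);pickle.dump(f,open("w6.pkl","wb"))
t=np.radians(4.75);o=np.array([606.2,150.9]);R=np.array([[np.cos(t),-np.sin(t)],[np.sin(t),np.cos(t)]])
go(o+R@[-72,37],-14,f["s"])
E
```

```text
position: [529.6, 182.0, 31.8]
force: [-0.6, -0.6, -1.3]
finger_gap: 0.684
position: [529.1, 181.6, 31.9]
force: [-0.0, 0.1, -0.2]
finger_gap: 0.685
pos [529.1 181.6  31.9] yaw 4.89 shift/150: [0.015 0.    0.306]
```

View pics/w6.png

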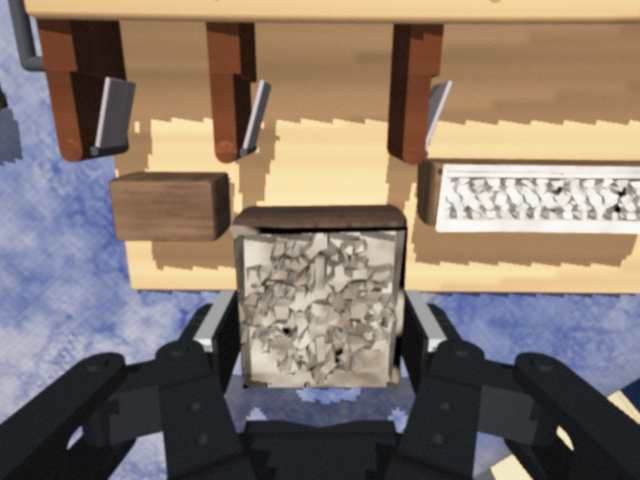

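The square block is held squarely over the apron with its centre at column 320, midway between noses (226,158) and (412,160). The tiny block stands at (170,210) and the strip at (540,200). I'll cast these points, then set it down.

```bash

python3 -m inch '[{"delta_pos":[0.01,0,0.15],"twist":0},{"delta_pos":[0.01,0,0.25],"twist":0},{"delta_pos":[0.01,0,0.295],"twist":0},{"delta_pos":[0.01,0,0.305],"twist":0},{"delta_pos":[0.01,0,0.305],"twist":0}]' | grep -E "pos|^force|gap"
python3 - <<'E'
from h import *
import pickle
f=pickle.load(open("w6.pkl","rb"))
t=np.radians(4.75);o=np.array([606.2,150.9]);R=np.array([[np.cos(t),-np.sin(t)],[np.sin(t),np.cos(t)]])
T=lambda uv,z:((onz(f,uv,z)[:,:2]-o)@R).round(1).tolist()
print("noses",T([[72,160],[226,162],[412,163]],46))
print("tiny rear top",T([[118,240],[228,238]],40)," front top",T([[112,183],[228,181]],40))
print("strip left rear/front top",T([[437,231],[445,165]],42), "rear right",T([[640,233]],42))
E
```

```text
position: [531.7, 182.1, -13.4]
force: [-0.3, 0.2, 0.2]
finger_gap: 0.688
noses [[-20.2, 137.4], [-20.7, 75.4], [-20.8, -0.4]]
tiny rear top [[-55.9, 126.9], [-54.8, 78.0]]  front top [[-30.4, 125.9], [-29.3, 76.4]]
strip left rear/front top [[-50.7, -14.2], [-22.1, -15.1]] rear right [[-51.4, -101.9]]
```

```bash

python3 -m inch '[{"delta_pos":[0,0,0],"twist":0},{"delta_pos":[0,0,0],"twist":0},{"delta_pos":[-0.15,0,0],"twist":0},{"delta_pos":[-0.277,0,0],"twist":0},{"delta_pos":[-0.277,0,-0.09],"twist":0},{"delta_pos":[-0.277,0,-0.09],"twist":0}]' 0.79 | grep -E "pos|^force|gap"
python3 -m inch '[{"delta_pos":[0,0,0],"twist":0},{"delta_pos":[0,0,0],"twist":0},{"delta_pos":[0,0,0],"twist":0},{"delta_pos":[0,0,0],"twist":0}]' 0.15 | grep -E "pos|^force|gap"
python3 -m inch '[{"delta_pos":[0.04,0,0],"twist":0},{"delta_pos":[0.08,0,0],"twist":0},{"delta_pos":[0.12,0,0],"twist":0},{"delta_pos":[0.16,0,0],"twist":0}]' | grep -E "pos|^force|gap"
python3 -m inch '[{"delta_pos":[0.04,0,0],"twist":0},{"delta_pos":[0.08,0,0],"twist":0},{"delta_pos":[0.12,0,0],"twist":0},{"delta_pos":[0.16,0,0],"twist":0}]'
python3 - <<'E'
from h import *
import pickle
f=pickle.load(open("w6.pkl","rb"))
print(f["image"][205:222,100:245:2].mean((0,2)).round(0).tolist())
E
```

```text
position: [492.6, 178.9, 1.9]
force: [0.7, 0.1, 0.1]
finger_gap: 0.797
position: [489.8, 178.5, -0.5]
force: [-0.2, -0.4, -0.4]
finger_gap: 0.148
position: [514.3, 180.6, -0.4]
force: [-0.2, 0.2, 1.0]
finger_gap: 0.15
time: 17.12
position: [537.8, 182.6, -0.5]
ee_rot: [3.139, 0.132, -0.001]
force: [-2.6, -1.2, 0.8]
finger_gap: 0.148
grip_force: 0.9
[136.0, 136.0, 133.0, 129.0, 125.0, 120.0, 109.0, 111.0, 114.0, 114.0, 114.0, 113.0, 113.0, 112.0, 111.0, 110.0, 109.0, 108.0, 108.0, 106.0, 106.0, 106.0, 105.0, 105.0, 104.0, 105.0, 106.0, 106.0, 106.0, 105.0, 104.0, 104.0, 104.0, 104.0, 103.0, 103.0, 103.0, 103.0, 103.0, 103.0, 103.0, 104.0, 105.0, 103.0, 104.0, 103.0, 104.0, 104.0, 103.0, 104.0, 103.0, 102.0, 102.0, 101.0, 101.0, 100.0, 87.0, 59.0, 44.0, 37.0, 36.0, 35.0, 35.0, 36.0, 40.0, 91.0, 141.0, 156.0, 152.0, 152.0, 137.0, 104.0, 83.0]
```

The square block's nose is already in at 2.6 N. The tiny block's top face spans columns 112–212, so it is centred and needs no regrip. I'll keep pushing.

```bash

python3 -m inch '[{"delta_pos":[0.03,0,0],"twist":0},{"delta_pos":[0.06,0,0],"twist":0},{"delta_pos":[0.09,0,0],"twist":0},{"delta_pos":[0.12,0,0],"twist":0}]' | grep -E "pos|force|gap"
python3 -m inch '[{"delta_pos":[0.03,0,0],"twist":0},{"delta_pos":[0.06,0,0],"twist":0},{"delta_pos":[0.09,0,0],"twist":0},{"delta_pos":[0.12,0,0],"twist":0}]' | grep -E "pos|force|gap"
```

```text
position: [555.9, 184.1, -0.4]
force: [-1.6, -0.7, 0.7]
finger_gap: 0.149
grip_force: 0.6
position: [574.0, 185.6, -0.3]
force: [-1.2, -0.4, -0.7]
finger_gap: 0.15
grip_force: 0.6
```

```bash

python3 -m inch '[{"delta_pos":[0.03,0,0],"twist":0},{"delta_pos":[0.06,0,0],"twist":0},{"delta_pos":[0.09,0,0],"twist":0},{"delta_pos":[0.12,0,0],"twist":0}]' | grep -E "pos|force|gap"
python3 -m inch '[{"delta_pos":[0.02,0,0],"twist":0},{"delta_pos":[0.04,0,0],"twist":0},{"delta_pos":[0.06,0,0],"twist":0}]' | grep -E "pos|force|gap"
```

```text
position: [591.8, 187.2, -0.4]
force: [-1.4, -0.5, -0.0]
finger_gap: 0.149
grip_force: 0.6
position: [600.6, 187.9, -0.4]
force: [-0.8, -1.0, 0.2]
finger_gap: 0.152
grip_force: 0.6
```

```bash

python3 -m inch '[{"delta_pos":[0.012,0,0],"twist":0},{"delta_pos":[0.024,0,0],"twist":0},{"delta_pos":[0.032,0,0],"twist":0}]' | grep -E "pos|force|gap"
python3 -m inch '[{"delta_pos":[0.007,0,0],"twist":0},{"delta_pos":[0.014,0,0],"twist":0}]' | grep -E "pos|force|gap"
```

```text
position: [605.6, 188.5, -0.3]
force: [-0.2, -0.4, 0.1]
finger_gap: 0.153
grip_force: 0.2
position: [607.3, 188.6, -0.3]
force: [-3.2, 0.8, 1.0]
finger_gap: 0.15
grip_force: 1.4
```

```bash

python3 -m inch '[{"delta_pos":[0.007,0,0],"twist":0},{"delta_pos":[0.014,0,0],"twist":0}]' | grep -E "pos|force|gap"
python3 -m inch '[{"delta_pos":[0.007,0,0],"twist":0},{"delta_pos":[0.014,0,0],"twist":0}]' | grep -E "pos|force|gap"
```

```text
position: [607.4, 188.9, -0.5]
force: [-10.0, -0.2, 7.6]
finger_gap: 0.15
grip_force: 5.0
position: [607.3, 188.9, -0.8]
force: [-15.8, -2.2, 11.3]
finger_gap: 0.154
grip_force: 8.3
```

Contact rises from 3 to 10 to 16 N with no further travel at face x≈15–16, so this is the stop. I'll back off upward, check with the wrist camera numerically and go behind the tiny block.

```bash

python3 -m inch '[{"delta_pos":[-0.05,0,0],"twist":0},{"delta_pos":[-0.1,0,-0.3],"twist":0},{"delta_pos":[-0.535,0,-0.5],"twist":0},{"delta_pos":[-0.535,0,-0.5],"twist":0},{"delta_pos":[-0.535,0,-0.5],"twist":0}]' 0.06 | grep -E "pos|force|gap"
cat > leaf.py <<'E'
from h import *
import pickle,sys
t=np.radians(4.75);o=np.array([606.2,151.9]);Rt=np.array([[np.cos(t),-np.sin(t)],[np.sin(t),np.cos(t)]])
def W(P): P=np.atleast_2d(np.array(P,float)); return np.c_[P[:,:2]@Rt.T+o,P[:,2]]
if __name__=="__main__":
    f=wrist();pickle.dump(f,open(sys.argv[1]+".pkl","wb"));im=f["image"];g=cv2.cvtColor(im,cv2.COLOR_BGR2HSV)
    # rectified map at leaf-top height z=30: rows x -24..32, cols y
    for n,yl in(("tiny",129.75),("square",68.25),("strip",-7.25)):
        print(n,"leaf-top map, rows x=-20..20 step 4, cols y=wall+3 .. wall-14 step 1 (S)")
        for x in range(-20,22,4):
            uv=proj(f,W([[x,yl+3-j,30] for j in range(18)])).round().astype(int)
            print(x," ".join("%3d/%3d"%(g[v,u,1],g[v,u,2]) if 0<=u<640 and 0<=v<480 else "  .  " for u,v in uv))
E
python3 leaf.py w7; python3 - <<'E'
from h import *
from leaf import *
go(W([[-76,104,0]])[0,:2],0)
E
```

```text
position: [532.2, 182.2, 75.2]
force: [0.2, -0.3, -0.9]
finger_gap: 0.064
grip_force: 0.0
tiny leaf-top map, rows x=-20..20 step 4, cols y=wall+3 .. wall-14 step 1 (S)
-20  30/ 59  39/ 79  22/ 92  58/105 109/152 110/155 112/160 109/161 110/160 111/159 112/162 113/160 113/160 110/163 110/162 109/159 105/162 109/162
-16  14/128  19/ 81  16/ 65  17/ 60   8/ 61  10/ 50  10/ 49  18/ 42  13/ 40   7/ 38  39/ 46 105/122 110/164 113/163 112/164 112/164 110/163 110/164
-12  16/174  17/177  19/ 92  14/ 75  19/ 67  15/ 69  11/ 67  14/ 73  11/ 69  22/ 70  71/104  95/131 110/155 112/155 112/152 111/154 111/154 109/154
-8 100/ 51  22/152  14/187   7/114  15/ 69  15/ 66  14/ 71  15/ 69  17/ 74  11/ 72  15/ 67  56/ 95  89/134 110/176  99/232  77/249  97/233 112/176
-4 131/ 39 133/ 44  26/119  13/196  15/135  10/ 76  11/ 70  18/ 69  18/ 72  10/ 73  18/ 71  15/ 68  24/ 75  68/101 106/164 109/175 111/175 110/174
0 143/ 34 175/ 35 168/ 35  28/101  15/193  15/156   3/ 77  20/ 75   8/ 65  14/ 73   7/ 69  15/ 68  15/ 70  18/ 71  90/128 105/156 106/174 113/171
4 141/ 38 188/ 34 189/ 35 157/ 39  46/ 67  15/18
[... 3443 characters left out ...]
 18/195  52/183 104/177 113/174 113/176 113/172
8 164/104 164/106 159/106 153/108 161/109 131/134 109/161  86/122  16/ 81  14/ 88  20/102  17/104  11/166  11/205  52/180 111/172 115/167 112/169
12 159/106 158/103 168/103 155/105 159/104 150/114 121/141 117/151 115/153 108/160 117/155 109/161 114/159 104/164 108/161 110/158 109/162 110/158
16 165/116 157/117 163/117 165/116 165/119 161/117 159/117 159/117 138/129 120/149 114/155 112/157 111/156 110/157 110/156 110/155 110/157 110/153
20 166/117 171/116 166/117 169/115 160/118 165/113 162/118 170/114 153/120 119/139 114/146 110/149 111/147 112/150 109/147 113/149 111/152 113/147
pos [532.6 182.1  74.8] yaw 4.8 shift/150: [-0.035 -0.452  0.499]
```

The leaf map shows the square's leaf fully out, with the same slope as the empty compartments' leaves and the block's dark rear face from x≈16. Next is the tiny block.

```bash

python3 -m inch '[{"delta_pos":[-0.035,-0.25,0],"twist":0},{"delta_pos":[-0.035,-0.452,0],"twist":0},{"delta_pos":[-0.035,-0.452,0.25],"twist":0},{"delta_pos":[-0.035,-0.452,0.45],"twist":0},{"delta_pos":[-0.035,-0.452,0.5],"twist":0},{"delta_pos":[-0.035,-0.452,0.5],"twist":0}]' | grep -E "pos|force|gap"
python3 -m inch '[{"delta_pos":[0.03,0,0],"twist":0},{"delta_pos":[0.06,0,0],"twist":0},{"delta_pos":[0.09,0,0],"twist":0},{"delta_pos":[0.12,0,0],"twist":0}]' | grep -E "pos|force|gap"
python3 -m inch '[{"delta_pos":[0.03,0,0],"twist":0},{"delta_pos":[0.06,0,0],"twist":0},{"delta_pos":[0.09,0,0],"twist":0},{"delta_pos":[0.12,0,0],"twist":0}]'| grep -E "time|pos|force|gap"
```

```text
position: [521.3, 249.2, -0.6]
force: [-0.3, 0.2, -0.2]
finger_gap: 0.059
grip_force: 0.0
position: [539.1, 250.8, -0.0]
force: [-0.4, -0.0, 0.3]
finger_gap: 0.062
grip_force: 0.1
time: 22.55
position: [556.6, 252.2, -0.5]
force: [-0.3, -0.4, 0.2]
finger_gap: 0.061
grip_force: 0.3
```

```bash

python3 -m inch '[{"delta_pos":[0.03,0,0],"twist":0},{"delta_pos":[0.06,0,0],"twist":0},{"delta_pos":[0.09,0,0],"twist":0},{"delta_pos":[0.12,0,0],"twist":0}]' | grep -E "pos|force|gap"
python3 -m inch '[{"delta_pos":[0.02,0,0],"twist":0},{"delta_pos":[0.04,0,0],"twist":0},{"delta_pos":[0.06,0,0],"twist":0},{"delta_pos":[0.08,0,0],"twist":0}]'| grep -E "pos|force|gap"
```

```text
position: [574.9, 253.8, -0.3]
force: [-2.0, 1.0, 0.3]
finger_gap: 0.057
grip_force: 0.8
position: [586.6, 254.8, -0.3]
force: [-2.3, -1.0, 0.8]
finger_gap: 0.061
grip_force: 0.9
```

```bash

python3 -m inch '[{"delta_pos":[0.02,0,0],"twist":0},{"delta_pos":[0.04,0,0],"twist":0},{"delta_pos":[0.06,0,0],"twist":0}]'| grep -E "pos|force|gap"
python3 -m inch '[{"delta_pos":[0.007,0,0],"twist":0},{"delta_pos":[0.014,0,0],"twist":0},{"delta_pos":[0.021,0,0],"twist":0}]'| grep -E "pos|force|gap"
```

```text
position: [595.6, 255.5, -0.4]
force: [-1.7, -0.2, 1.3]
finger_gap: 0.059
grip_force: 0.9
position: [598.6, 255.7, -0.3]
force: [-1.1, -0.5, 2.0]
finger_gap: 0.054
grip_force: 0.8
```

```bash

python3 -m inch '[{"delta_pos":[0.007,0,0],"twist":0},{"delta_pos":[0.014,0,0],"twist":0}]'| grep -E "pos|force|gap"
python3 -m inch '[{"delta_pos":[0.007,0,0],"twist":0},{"delta_pos":[0.014,0,0],"twist":0}]'| grep -E "pos|force|gap"
```

```text
position: [600.6, 256.0, -0.3]
force: [-2.0, -0.4, 2.0]
finger_gap: 0.06
grip_force: 1.0
position: [601.7, 256.1, -0.9]
force: [-5.2, -0.3, 1.3]
finger_gap: 0.062
grip_force: 2.7
```

```bash

python3 -m inch '[{"delta_pos":[0.007,0,0],"twist":0},{"delta_pos":[0.014,0,0],"twist":0}]'| grep -E "pos|force|gap"
python3 -m inch '[{"delta_pos":[-0.05,0.002,0],"twist":0},{"delta_pos":[-0.1,0.2,-0.3],"twist":0},{"delta_pos":[-0.5,0.45,-0.5],"twist":0},{"delta_pos":[-0.5,0.45,-0.5],"twist":0},{"delta_pos":[-0.5,0.45,-0.5],"twist":0}]' | grep -E "time|pos|force|gap"
python3 leaf.py w8 | head -12 | cut -c1-130
python3 - <<'E'
from leaf import *
f=pickle.load(open("w8.pkl","rb"));im=f["image"];g=cv2.cvtColor(im,cv2.COLOR_BGR2HSV)
m=((g[...,1]<45)&(g[...,2]>150)).astype(np.uint8)*255
m=cv2.morphologyEx(m,3,np.ones((9,9)))
for k in cv2.findContours(m,0,2)[0]:
    if cv2.contourArea(k)>900:
        q=cv2.boxPoints(cv2.minAreaRect(k));print(cv2.contourArea(k),q.round().tolist(),((onz(f,q,42)[:,:2]-o)@Rt).round(1).tolist())
go(W([[-75,-69,0]])[0,:2],0)
E
```

```text
position: [601.6, 256.2, -1.5]
force: [-11.2, -1.1, 5.0]
finger_gap: 0.058
grip_force: 5.8
time: 25.68
position: [536.5, 182.6, 75.5]
force: [0.2, 0.2, -0.1]
finger_gap: 0.062
grip_force: 0.0
tiny leaf-top map, rows x=-20..20 step 4, cols y=wall+3 .. wall-14 step 1 (S)
-20  50/103  50/133  34/144  86/146 107/153 114/155 112/155 113/154 110/158 111/158 110/156 113/156 108/158 110/158 113/154 110/15
-16   9/148  14/ 89  23/ 66   9/ 59  13/ 59  15/ 52  16/ 48  12/ 44  30/ 43   7/ 37  86/ 71 105/117 113/158 110/160 109/161 110/16
-12  13/161  12/187  14/110  21/ 72   8/ 67  18/ 70  11/ 67  11/ 69  15/ 69  20/ 65  67/ 92 111/143 110/150 109/150 112/150 113/15
-8 146/ 42  29/114  11/187  15/132  14/ 74  11/ 68  18/ 71  18/ 71  15/ 70  22/ 71  23/ 67  48/ 85 106/149 110/169 102/229  83/247
-4 142/ 43 128/ 42  33/101  13/189  13/154  17/ 76  18/ 70  18/ 72  12/ 65  11/ 68   7/ 71  15/ 66  40/ 76  99/141 102/163 108/174
0 168/ 35 155/ 33 120/ 36  52/ 69  14/176  15/172  15/ 87  19/ 67  11/ 68  21/ 73  15/ 69  18/ 72  11/ 67  19/ 68  89/123 109/166 
4 152/ 37 127/ 38 180/ 34 135/ 36  77/ 53  1
[... 380 characters left out ...]
 37 160/ 43 107/ 98 101/136 107/143 108/142  99/142 104/144 106/139 106/142 105/143 106/142 106/144
20 127/ 36 159/ 37 144/ 39 157/ 39 162/ 41 113/102 104/147 105/146 102/147 103/144 106/145 106/142 107/141 101/141 105/133 104/135
28038.0 [[-30.0, 250.0], [399.0, 176.0], [432.0, 369.0], [3.0, 443.0]] [[-67.2, 230.4], [-25.7, -5.7], [-143.5, -32.5], [-197.6, 240.0]]
10960.0 [[413.0, 169.0], [632.0, 169.0], [632.0, 276.0], [413.0, 276.0]] [[-21.9, -12.7], [-22.1, -126.7], [-82.1, -139.7], [-82.5, -16.7]]
4602.0 [[12.0, 0.0], [61.0, -22.0], [123.0, 113.0], [75.0, 135.0]] [[56.0, 180.4], [65.5, 156.2], [6.1, 136.1], [-5.0, 162.4]]
pos [536.7 183.   75. ] yaw 4.8 shift/150: [-0.057  0.705  0.499]
```

The tiny leaf is out as well, with the block face at x≈16. The strip is level and centred at y≈−69.7. I'll push it with the fingers opened wide so both ends move together.

```bash

python3 -m inch '[{"delta_pos":[-0.057,0.35,0],"twist":0},{"delta_pos":[-0.057,0.708,0],"twist":0},{"delta_pos":[-0.057,0.708,0],"twist":0},{"delta_pos":[-0.057,0.708,0.25],"twist":0},{"delta_pos":[-0.057,0.708,0.45],"twist":0},{"delta_pos":[-0.057,0.708,0.54],"twist":0},{"delta_pos":[-0.057,0.708,0.54],"twist":0}]' 0.78 | grep -E "pos|force|gap"
python3 -m inch '[{"delta_pos":[0.03,0,0],"twist":0},{"delta_pos":[0.06,0,0],"twist":0},{"delta_pos":[0.09,0,0],"twist":0}]' | grep -E "pos|force|gap"
python3 -m inch '[{"delta_pos":[0.02,0,0],"twist":0},{"delta_pos":[0.04,0,0],"twist":0},{"delta_pos":[0.06,0,0],"twist":0}]'| grep -E "time|pos|force|gap"
```

```text
position: [535.7, 77.0, -7.3]
force: [-0.3, -0.1, 0.5]
finger_gap: 0.785
grip_force: 0.0
position: [550.7, 77.3, -5.4]
force: [0.5, -0.1, 0.2]
finger_gap: 0.776
grip_force: 0.2
time: 27.35
position: [558.6, 78.1, -6.4]
force: [-1.2, 0.3, 0.6]
finger_gap: 0.781
grip_force: 0.3
```

```bash

python3 -m inch '[{"delta_pos":[0.02,0,0],"twist":0},{"delta_pos":[0.04,0,0],"twist":0},{"delta_pos":[0.06,0,0],"twist":0},{"delta_pos":[0.08,0,0],"twist":0}]'| grep -E "pos|force|gap"
python3 -m inch '[{"delta_pos":[0.02,0,0],"twist":0},{"delta_pos":[0.04,0,0],"twist":0},{"delta_pos":[0.06,0,0],"twist":0},{"delta_pos":[0.08,0,0],"twist":0}]'| grep -E "pos|force|gap"
```

```text
position: [570.5, 79.0, -6.5]
force: [-2.3, -0.9, 1.3]
finger_gap: 0.779
grip_force: 0.9
position: [582.7, 80.1, -6.3]
force: [-2.3, -0.4, 1.0]
finger_gap: 0.781
grip_force: 0.8
```

```bash

python3 -m inch '[{"delta_pos":[0.02,0,0],"twist":0},{"delta_pos":[0.04,0,0],"twist":0},{"delta_pos":[0.06,0,0],"twist":0},{"delta_pos":[0.08,0,0],"twist":0}]'| grep -E "pos|force|gap"
python3 -m inch '[{"delta_pos":[0.02,0,0],"twist":0},{"delta_pos":[0.04,0,0],"twist":0},{"delta_pos":[0.06,0,0],"twist":0},{"delta_pos":[0.08,0,0],"twist":0}]'| grep -E "pos|force|gap"
```

```text
position: [594.6, 81.2, -6.3]
force: [-1.0, -1.5, 1.3]
finger_gap: 0.779
grip_force: 0.7
position: [606.6, 82.1, -6.4]
force: [-0.5, -0.6, 0.7]
finger_gap: 0.782
grip_force: 0.7
```

```bash

python3 -m inch '[{"delta_pos":[0.015,0,0],"twist":0},{"delta_pos":[0.03,0,0],"twist":0}]'| grep -E "pos|force|gap"
python3 -m inch '[{"delta_pos":[0.007,0,0],"twist":0},{"delta_pos":[0.014,0,0],"twist":0},{"delta_pos":[0.021,0,0],"twist":0}]'| grep -E "pos|force|gap"
```

```text
position: [611.0, 82.5, -6.4]
force: [-1.4, -0.3, 1.5]
finger_gap: 0.778
grip_force: 0.7
position: [614.0, 82.8, -6.3]
force: [-1.7, -1.2, 0.9]
finger_gap: 0.783
grip_force: 0.9
```

```bash

python3 -m inch '[{"delta_pos":[0.007,0,0],"twist":0},{"delta_pos":[0.014,0,0],"twist":0}]'| grep -E "pos|force|gap"
```

```text
position: [615.0, 83.1, -6.9]
force: [-4.9, -1.3, 1.3]
finger_gap: 0.78
grip_force: 2.5
```

```bash

python3 -m inch '[{"delta_pos":[0.007,0,0],"twist":0},{"delta_pos":[0.014,0,0],"twist":0}]'| grep -E "pos|force|gap"
python3 -m inch '[{"delta_pos":[0.005,0,0],"twist":0},{"delta_pos":[0.01,0,0],"twist":0}]'| grep -E "pos|force|gap"
```

```text
position: [615.0, 83.2, -7.7]
force: [-9.9, -1.1, 1.7]
finger_gap: 0.779
grip_force: 5.1
position: [614.9, 83.2, -8.2]
force: [-14.6, -2.2, 4.8]
finger_gap: 0.781
grip_force: 7.2
```

Both ends stop firmly, so I'll withdraw, lift and check all three leaves.

```bash

python3 -m inch '[{"delta_pos":[-0.08,0,0],"twist":0},{"delta_pos":[-0.2,-0.1,-0.3],"twist":0},{"delta_pos":[-0.5,-0.4,-0.6],"twist":0},{"delta_pos":[-0.5,-0.4,-0.6],"twist":0},{"delta_pos":[-0.5,-0.4,-0.6],"twist":0}]' | grep -E "time|pos|force|gap"
python3 leaf.py w9 | cut -c1-130
python3 - <<'E'
from leaf import *
f=pickle.load(open("w9.pkl","rb"));im=f["image"]
for z in (42,):
  for y in(-20,-45,-70,-95,-118):
    uv=proj(f,W([[x,y,z] for x in range(6,32,1)])).round().astype(int)
    print(y,[int(im[v,u].max()) if 0<=u<640 and 0<=v<480 else -1 for u,v in uv])
E
```

```text
time: 31.35
position: [540.5, 137.1, 84.4]
force: [0.2, 0.1, -0.3]
finger_gap: 0.78
grip_force: 0.0
tiny leaf-top map, rows x=-20..20 step 4, cols y=wall+3 .. wall-14 step 1 (S)
-20  31/ 82  28/ 90  41/105  53/126  62/135  58/136  31/132  93/132 115/137 112/141 117/140 116/138 115/140 117/142 114/139 117/13
-16   9/ 57   9/ 55  13/ 58  19/ 54   0/ 42  19/ 40   7/ 35  16/ 31   8/ 31   0/ 32  27/ 28  17/ 30  32/ 32  76/ 47 109/115 117/13
-12  15/119  16/ 64  17/ 59  21/ 60  13/ 58  21/ 61  17/ 60  12/ 63  21/ 62  16/ 63  18/ 56  17/ 60   9/ 57  42/ 54 115/ 95 114/13
-8  12/167  15/119   9/ 81   8/ 61  13/ 60   9/ 58  13/ 60  19/ 55  21/ 61  21/ 62   9/ 60  17/ 60  13/ 58  20/ 63  90/110 110/149
-4  33/102  19/150  12/154  10/ 78  12/ 62  18/ 58  20/ 64  13/ 59  22/ 57  12/ 62  12/ 63   9/ 59   9/ 60   4/ 57  12/ 63  47/ 76
0 189/ 31 101/ 38  18/142  10/157   8/122  19/ 68  13/ 59  17/ 60  13/ 58  13/ 61  13/ 58  13/ 61  16/ 62   8/ 62   9/ 58  17/ 60 
4 153/ 30 170/ 33  97/ 42  31/ 90  12/169  10/122  17/ 61   4/ 58  17/ 61  18/ 58  17/ 60   8/ 61   9/ 58  17/ 60   8/ 61  22/ 58 
8 118
[... 3522 characters left out ...]
5/ 73  71/ 97  22/227  13/240  12/240
-20 [153, 150, 148, 145, 145, 146, 138, 116, 119, 230, 240, 241, 241, 241, 222, 227, 232, 233, 178, 135, 126, 124, 114, 123, 122, 155]
-45 [153, 158, 150, 146, 146, 145, 147, 136, 88, 119, 234, 233, 232, 231, 196, 173, 177, 110, 131, 151, 152, 143, 124, 127, 130, 166]
-70 [141, 138, 140, 143, 147, 148, 145, 128, 73, 214, 244, 245, 245, 245, 215, 145, 149, 122, 126, 134, 135, 140, 138, 143, 128, 172]
-95 [142, 142, 141, 141, 143, 145, 138, 98, 90, 223, 244, 244, 243, 238, 183, 127, 119, 126, 124, 125, 126, 124, 133, 124, 121, 163]
-118 [36, 33, 35, 37, 35, 33, 38, 47, 75, 197, 237, 240, 241, 239, 194, 178, 178, 152, 140, 143, 141, 150, 151, 140, 125, 165]
```

All three leaves have the same "out" slope, and the strip's rear face is level across its length at x≈15. Everything is clear of the robot, so I'm handing it in.

```bash
python3 -c "
from workcell import workorder;print(workorder.hand_in())"
```

```text
the job is handed in; nothing more can be done
None
```

The job is handed in at about 31 s: the small, square and strip blocks each stand home against their back stops with all three spring leaves out behind them, the final pushes peaked at about 16 N, and the robot never went near the scissors, pencil, tape or knobbed block.

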